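# Fit the hinge spacer and try the parts-pen gate

## Robot

A 6-joint arm with a two-finger parallel gripper is mounted at the origin on the work surface. World frame = base frame: x ahead of the robot, y to its left, z up, the work surface at z = 0. Lengths are in mm, angles in rad, forces in N, time in s.
With the tool pointing down it reaches from about 375 to 900 mm from the base axis. Payload 3.1 kg.
Tool frame: the origin (TCP) lies midway between the tips of the shut fingers; the grasp point (between the pads) lies 19 mm behind it; z points along the fingers, y is the line along which they close (so a half turn about z gives the same grasp; the last joint's range is limited). The gripper opens to 87 mm and grips with 3 to 60 N. Pads are 19 mm wide; open, the fingers measure 117 mm over their backs; the gripper's body (75 mm by 190 mm) begins 51 mm behind the grasp point.
Start: joints at [1.123, 0.527, 1.433, -0, 1.181, -0.178], TCP at [165.944, 602.544, 222.548] pointing down, gripper open.
Joint ranges: [-3.08, 3.08], [-0.75, 2.2], [0.22, 2.44], [-1.43, 4.57], [0, 2.65], [-2.85, 2.85]. Speed limits (rad/s): [2.79, 2.79, 3.14, 3.14, 3.14, 3.14].

## Interface

Orientations are given as a unit quaternion [x, y, z, w].
In Python, from station import manip gives the robot as it stands.
- The arm moves only by the shell command python3 -m jog 'ROWS' [OPENING] [FORCE]. ROWS is text: rows parted by semicolons, each of 6 numbers parted by spaces: the shift along the world's x, y, z in units of 25 mm (1.0 is 25 mm), then the turn, a rotation vector about the world's x, y, z in degrees. In form: tx ty tz wx wy wz; .... A call has exactly 10 rows; each row shifts and turns the commanded pose from where the row before left it; what a row does not reach is not made up. A row lasts 1/10 s, in which the tool goes at most 50 mm and 8.59 degrees, less where a joint would pass 70% of its speed; a pose out of reach is approached as far as the arm can. A call is refused whole if a number of a shift passes 1 or a number of a turn 8.59, either way. A call with a gripper value outside its range is refused whole. OPENING is the finger opening in mm, from 0 to 87, set as the call begins (- or left out, the last holds). The fingers move at their own pace and stop on an object; FORCE is the grip in N (left out, the last holds). Time passes only in rows, so rows that do not move let the fingers close, or fill a call up. It gives the time, the measured TCP pose, the force, the opening and the grip force at its end, in the units of the state.
- manip.read_state(): the state, without advancing time (a new reading comes with each control period).
- manip.read_camera(name): name is "scene" or "top"; returns the picture (420x560x3 uint8, red, green, blue); there is no depth.
- manip.get_calibration(name): a dict with "fx", "fy", "cx", "cy" (pixels), "R" (3x3) and "t" (3): a world point X has camera coordinates R X + t. Camera axes: x right, y down, z forward; pixel columns grow to the right and rows downward; lengths in mm; the calibration is good to about 2 mm. A picture is of the moment at which its call begins. get_calibration takes no time and is no camera call.
- manip.job_done(): hands the job in; it is judged then, once.
The state is a dict: "clock": time; "joints": joint angles; "qd": joint speeds; "joint_torque": joint torques, N m; "tool_pos": TCP position; "ee_rot": TCP orientation; "contact_force": force on the tool from outside, world axes, zero at the start; "wrist_torque": the same for the moment, N m; "finger_gap": finger opening in mm; "grip_force": force on a finger pad.
Only numpy, scipy, OpenCV 4.12 (cv2) and the standard library are available. Lean on these libraries where they do the work, as an engineer would, in place of code of your own. Each camera call takes 0.05 s, during which the arm holds its last target. There are 200 camera calls.

## Task

Slide the brass spacer over the top of the parts-pen gate's upright hinge pin, right down onto the hinge eye, and let go of it. Then grip the bolt's yellow upright knob, lift the sagging bolt over the bent-up keeper lip while pulling it fully back towards the hinge, swing the gate by that knob to about 20 degrees ajar on the robot's side, and finish while still gripping the knob firmly, holding the bolt lifted and the gate ajar against its spring. Leave the blue tin and the steel socket where they are.

Things in the scene. Friction and masses are not known exactly. Their poses are not given: they have to be found in the camera images.
- pen: Red steel and wire parts pen fixed to the bench, 210 deep x 370 wide, 97 mm high; origin on the bench below the middle of the gate; x into the pen, y along the shut gate to the hinge, z up. Keeper post (top z 110 mm) at y -147, hinge post (108 mm) at y +170. Keeper: two cheeks up to z 142 beside the bolt tip and, at y -128, a bent-up 4 mm lip with yellow edge, top z 121.5.
- pin_top (a point): Top of the fixed upright steel hinge pin, z = 162 mm (pen x 0, y +130 mm). Pin 12 mm in diameter, its top 6 mm tapered to 6 mm; it stands 47 mm clear above the gate's upper hinge eye, a red disc 28 mm wide, top at z = 115 mm, on which the spacer must sit. All else around the eye is lower.
- gate (a joint): Swing of the gate in rad: 0 shut, grows as its free end swings to the robot side (pen -x) about the vertical hinge pin, up to 1.3. A spring pulls it shut: 0.4 N m plus 1.0 N m per rad. It cannot open while the bolt's tip is in the keeper. Gate 245 mm wide, 112 mm high.
- bolt_draw (a joint): How far the barrel bolt is drawn back along the gate top towards the hinge, in m: 0 to 0.003 at the start, 0.045 fully back; about 1 N friction, stays where left. A tooth turned down from the bolt's tip is caught behind the keeper lip: raise the bolt at least 9 mm to draw it; past lip and cheeks from 0.017 on.
- bolt: Steel barrel bolt, 12 mm rod lying on the gate's top rail in two slack staples (tops z = 156 mm, 28 mm beyond the knob's start on the keeper side and 68 mm on the hinge side), 0.2 to 0.35 kg. Origin on the rod axis below the knob, z = 128 mm when sagged; lifts straight up by 14 mm at most, sinks back by its weight. y along the rod to the hinge, z up.
- knob (a point): Middle of the grip zone of the bolt's upright yellow knob: a plain vertical cylinder 16 mm in diameter whose top is 20 mm above this point; this point is at z = 180 mm when sagged. Shut and shot it lies 208 mm from the hinge pin's axis, fully drawn 163 mm. Moves with the bolt and the gate.
- spacer: Loose brass ring, outside diameter 32, bore 15.6, height 24 mm, 0.12 kg, standing upright on the bench; origin at the centre of its underside, z up. It stands at one of three places, the tin and the socket at the others.
- tin: Bystander: round blue tin with a white lid, 64 mm diameter, 35 mm high, on the bench; origin at the centre of its underside.
- socket: Bystander: steel drive socket, 28 mm diameter, 36 mm high, on the bench; origin at the centre of its underside.

How it is judged:
By the outcome, as a careful person would: the job done as asked, in the order asked, and still so for the second after the job is handed in, while the arm keeps its last pose, push and grip.
It also fails if it takes over 58 s, if anything falls off the work surface, if the arm or the gripper's body presses on something with over 40 N, if the wrist force passes 120 N, or if a joint passes its speed limit or range.

## Working session

There is one attempt and no reset: what is moved stays moved. The work goes in short steps, Python scripts to look and compute and a shell command to move; the robot and the scene stay as the last step left them, time stands still between calls to the robot, and variables do not carry over. Pictures are saved under pics/ and viewed, at most 10 in all, crops included, and the job is handed in when it is done.

```bash
ls; mkdir -p pics; python3 - <<'E'
from station import manip
import cv2,numpy as np
np.set_printoptions(precision=3,suppress=True)
for n in("scene","top"):
    im=manip.read_camera(n); cv2.imwrite(f"pics/{n}0.png",im[:,:,::-1])
    c=manip.get_calibration(n); print(n,{k:np.array(v) for k,v in c.items()}, -np.array(c['R']).T@np.array(c['t']))
s=manip.read_state();print(s)
E
```

```text
pics
scene {'fx': array(399.646), 'fy': array(399.646), 'cx': array(281.971), 'cy': array(207.863), 'R': array([[-0.256,  0.967, -0.007],
       [ 0.84 ,  0.219, -0.496],
       [-0.478, -0.134, -0.868]]), 't': array([ 137.545, -396.824, 1227.547])} [955.613 117.974 869.566]
top {'fx': array(487.725), 'fy': array(487.725), 'cx': array(274.444), 'cy': array(216.343), 'R': array([[ 0.015, -1.   , -0.001],
       [-0.981, -0.015, -0.191],
       [ 0.191,  0.003, -0.982]]), 't': array([   1.428,  563.606, 1174.264])} [ 328.775    5.68  1260.327]
{'clock': 0.1, 'joints': array([ 1.124,  0.528,  1.434, -0.   ,  1.181, -0.178]), 'qd': array([-0.001, -0.001, -0.002, -0.   ,  0.001, -0.   ]), 'joint_torque': array([ -0.   , -44.098, -17.715,   0.063,   0.053,  -0.   ]), 'tool_pos': array([165.666, 601.97 , 221.667]), 'ee_rot': array([ 0.134,  0.991, -0.001, -0.   ]), 'contact_force': array([ 0.288, -0.63 , -0.128]), 'wrist_torque': array([-0.048,  0.007, -0.022]), 'grip_force': 0.0, 'finger_gap': 87.07921580857132}
```

View pics/scene0.png

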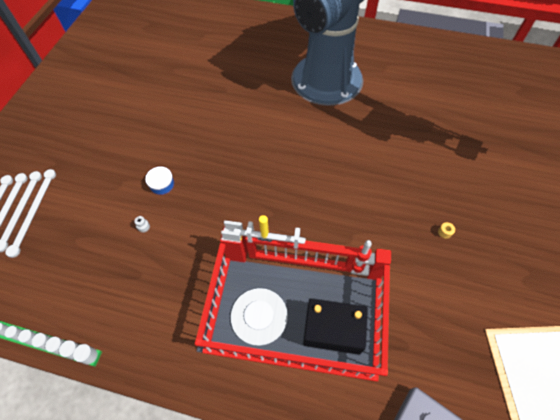

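View pics/top0.png

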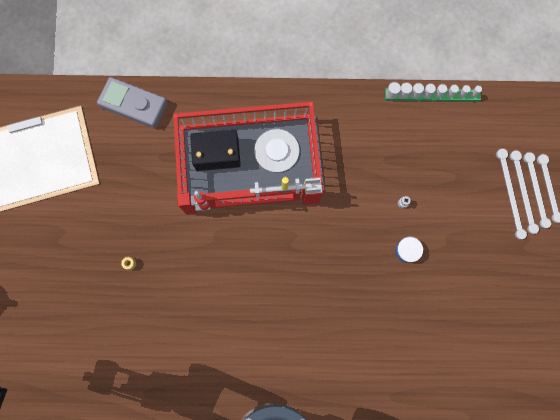

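Scene view: spacer about (447,230), knob (264,226), pin (368,245), tin (159,180), socket (141,224). Top view: spacer (128,263), knob (285,183), pin top (197,193), socket (404,202), tin (410,250).

```bash
cat > h.py <<'E'
import numpy as np,cv2
from station import manip
np.set_printoptions(precision=2,suppress=True)
def cal(n):
    c=manip.get_calibration(n);R=np.array(c['R']);t=np.array(c['t']);return c,R,t
def ray(n,u,v):
    c,R,t=cal(n);d=R.T@np.array([(u-c['cx'])/c['fx'],(v-c['cy'])/c['fy'],1]);return -R.T@t,d/np.linalg.norm(d)
def plane(n,u,v,z):
    o,d=ray(n,u,v);return o+d*(z-o[2])/d[2]
def tri(a,b):
    o1,d1=ray("scene",*a);o2,d2=ray("top",*b)
    s=np.linalg.lstsq(np.c_[d1,-d2],o2-o1,rcond=None)[0];p,q=o1+s[0]*d1,o2+s[1]*d2
    return (p+q)/2,np.linalg.norm(p-q)
def proj(n,X):
    c,R,t=cal(n);p=R@np.array(X)+t;return np.array([c['fx']*p[0]/p[2]+c['cx'],c['fy']*p[1]/p[2]+c['cy']])
def blobs(im,lo,hi,amin=8):
    m=cv2.inRange(cv2.cvtColor(im,cv2.COLOR_RGB2HSV),lo,hi)
    n,_,st,ce=cv2.connectedComponentsWithStats(m);return [(st[i].tolist(),ce[i]) for i in range(1,n) if st[i][4]>=amin]
def crop(im,u,v,w,h,k):
    return cv2.resize(im[v:v+h,u:u+w],None,fx=k,fy=k,interpolation=cv2.INTER_CUBIC)
E
python3 - <<'E'
from h import *
I={n:cv2.imread(f"pics/{n}0.png")[:,:,::-1].copy() for n in("scene","top")}
for n in I:
    for b in blobs(I[n],(20,120,90),(35,255,255)): print(n,b)
a=crop(I["scene"],220,205,48,42,8);b=crop(I["scene"],345,230,48,42,8)
c=crop(I["top"],275,165,48,36,8);d=crop(I["top"],180,178,48,36,8)
cv2.imwrite("pics/c1.png",np.vstack([np.hstack([a,b]),np.hstack([c,d])])[:600,:,::-1])
E
```

```text
scene ([259, 215, 10, 23, 174], array([263.52, 225.4 ]))
scene ([440, 223, 15, 15, 120], array([447.09, 229.31]))
scene ([315, 305, 6, 7, 32], array([317.5, 308. ]))
scene ([355, 311, 7, 7, 31], array([357.84, 314.03]))
top ([282, 177, 7, 14, 75], array([284.61, 183.2 ]))
top ([125, 260, 4, 6, 10], array([125.9, 261.7]))
top ([131, 261, 5, 8, 14], array([133.21, 264.86]))
```

View pics/c1.png

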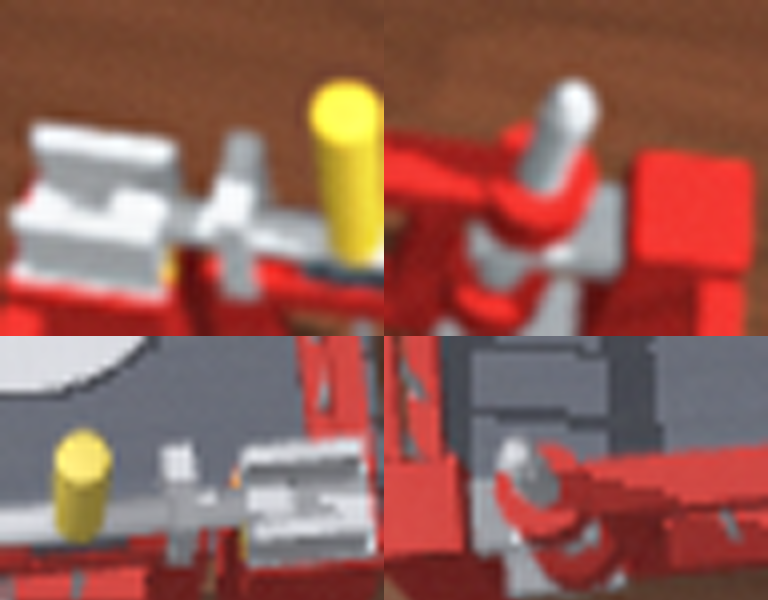

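```bash
python3 - <<'E'
from h import *
I={n:cv2.imread(f"pics/{n}0.png")[:,:,::-1].copy() for n in("scene","top")}
k=tri((262.7,217.9),(284.8,179.4));p=tri((368.5,241.6),(195.8,191.4));print(k,p,np.linalg.norm((k[0]-p[0])[:2]))
for n,a,b,z in(("scene",(262.7,217.9),(368.5,241.6),0),("top",(284.8,179.4),(195.8,191.4),0)):
    K=plane(n,*a,200);P=plane(n,*b,162);print(n,K,P,np.linalg.norm((K-P)[:2]))
for n,lo in(("scene",60),("top",60)):
    for b in blobs(I[n],(12,lo,60),(38,255,255),30): print(n,b,plane(n,*b[1],12))
a=crop(I["scene"],430,213,34,34,11);b=crop(I["top"],112,247,34,34,11)
cv2.imwrite("pics/c2.png",np.hstack([a,b])[:,:,::-1])
E
```

```text
(array([619.19, -13.31, 204.1 ]), np.float64(1.6398557783050103)) (array([597.94, 191.41, 165.31]), np.float64(1.3857191301144611)) 205.82311885332794
scene [617.27 -14.94 200.  ] [596.37 191.06 162.  ] 207.05226174127318
top [620.12 -12.59 200.  ] [598.71 192.67 162.  ] 206.37245492796276
scene ([253, 0, 40, 7, 46], array([272.74,   2.76])) [-308.03 -257.37   12.  ]
scene ([258, 214, 12, 25, 221], array([263.51, 225.42])) [541.57 -44.6   12.  ]
scene ([437, 221, 19, 18, 251], array([446.21, 229.92])) [442.87 381.1   12.  ]
scene ([314, 304, 8, 9, 64], array([317.5 , 308.22])) [705.19 124.29  12.  ]
scene ([354, 310, 9, 10, 67], array([357.75, 314.24])) [695.97 210.41  12.  ]
scene ([0, 320, 40, 12, 40], array([ 19.5, 325.6])) [ 902.66 -480.03   12.  ]
scene ([484, 325, 76, 95, 896], array([511.79, 360.59])) [709.61 526.46  12.  ]
scene ([21, 345, 50, 15, 55], array([ 46.47, 352.55])) [ 936.71 -394.8    12.  ]
scene ([88, 348, 15, 20, 33], array([ 97.12, 358.52])) [ 920.59 -288.17   12.  ]
top ([423, 101, 36, 2, 37], array([440.78, 101.03])) [ 899.61 -439.59   12.  ]
top ([0, 105, 100, 107, 1098], array([ 65.94, 163.18])) [707.74 567.81  12.  ]
top ([227, 148, 6, 7, 33], array([229.67, 151.06])) [748.02 132.64  12.  ]
top ([196, 151, 6, 7, 32], array([198.34, 153.97])) [738.63 216.14  12.  ]
top ([281, 177, 8, 14, 87], array([284.7 , 183.22])) [661.33 -15.68  12.  ]
top ([119, 256, 18, 15, 179], array([127.98, 262.85])) [444.82 383.21  12.  ]
```

View pics/c2.png

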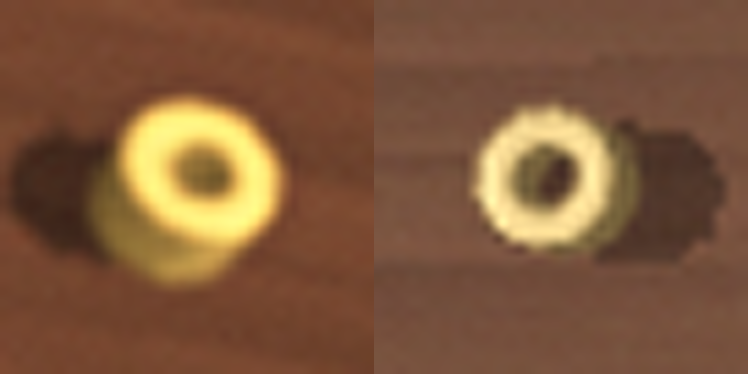

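```bash
python3 - <<'E'
from h import *
print(tri((447.8,227.9),(127.,262.5)),plane("scene",447.8,227.9,24),plane("top",127,262.5,24))
E
python3 -m jog '1 -1 0 0 0 0;1 -1 0 0 0 0;1 -1 0 0 0 0;1 -1 0 0 0 0;1 -1 0 0 0 0;1 -1 0 0 0 0;1 -0.7 0 0 0 0;1 -0.7 -0.5 0 0 0;1 -0.7 -1 0 0 0;1 -0.6 -1 0 0 0' 60 20
```

```text
(array([444.41, 380.99,  25.42]), np.float64(1.3514456288064909)) [443.66 380.73  24.  ] [444.56 382.13  24.  ]
clock: 1.1
tool_pos: [417.0, 384.1, 159.6]
ee_rot: [0.134, 0.991, 0.0, 0.0]
contact_force: [0.3, -0.7, 0.4]
finger_gap: 60.2
grip_force: 0.0
```

```bash
python3 -m jog '0.55 -0.05 -0.6 0 0 0;0.54 -0.06 -0.6 0 0 0;0 0 -1 0 0 0;0 0 -1 0 0 0;0 0 -1 0 0 0;0 0 -1 0 0 0;0 0 -0.5 0 0 0;0 0 -0.2 0 0 0;0 0 0 0 0 0;0 0 0 0 0 0'
python3 - <<'E'
from h import *
print(manip.read_state()['tool_pos'])
a=crop(manip.read_camera("scene"),415,190,60,60,10)
cv2.imwrite("pics/c3.png",a[:,:,::-1])
E
```

```text
clock: 2.1
tool_pos: [443.8, 382.7, 13.4]
ee_rot: [0.134, 0.991, 0.001, 0.001]
contact_force: [-0.1, 0.5, 0.6]
finger_gap: 60.1
grip_force: 0.0
[443.84 382.72  13.43]
```

View pics/c3.png

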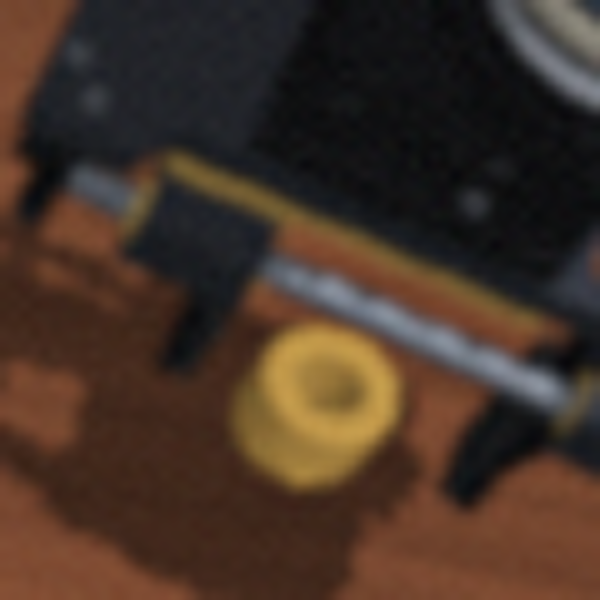

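Spacer lies between the fingertips (tips at crop (180,365) and (465,500), spacer centre about (315,425)).

```bash
python3 -m jog '0 0 -0.2 0 0 0;0 0 -0.14 0 0 0;0 0 0 0 0 0;0 0 0 0 0 0;0 0 0 0 0 0;0 0 0 0 0 0;0 0 0 0 0 0;0 0 0 0 0 0;0 0 0 0 0 0;0 0 0 0 0 0' 24 35
```

```text
clock: 3.15
tool_pos: [443.1, 382.2, 4.1]
ee_rot: [0.134, 0.991, -0.0, -0.0]
contact_force: [-0.2, -0.9, -0.5]
finger_gap: 30.7
grip_force: 35.0
```

```bash
python3 -m jog '0 0 1 0 0 0;0 0 1 0 0 0;0 0 1 0 0 0;0 0 1 0 0 0;0 0 1 0 0 0;0 0 1 0 0 0;0.5 -0.5 1 0 0 0;1 -1 0.4 0 0 0;1 -1 0 0 0 0;1 -1 0 0 0 0'
python3 -m jog '1 -1 0 0 0 0;1 -1 0 0 0 0;0.6 -0.4 0 0 0 0;0 -0.1 0 0 0 0;0 0 0 0 0 0;0 0 0 0 0 0;0 0 0 0 0 0;0 0 0 0 0 0;0 0 0 0 0 0;0 0 0 0 0 0'
python3 - <<'E'
from h import *
print(manip.read_state()['tool_pos'])
I=manip.read_camera("scene");J=manip.read_camera("top");p=manip.read_state()['tool_pos']
print(p,proj("scene",p),proj("top",p))
np.savez("im4.npz",a=I,b=J)
a=crop(I,355,195,70,70,8);b=crop(J,140,150,20,70,8)
cv2.imwrite("pics/c4.png",np.hstack([a,b])[:,:,::-1])
E
```

```text
clock: 4.15
tool_pos: [531.5, 294.2, 189.7]
ee_rot: [0.134, 0.991, 0.0, 0.001]
contact_force: [-0.7, -0.7, -1.4]
finger_gap: 30.6
grip_force: 35.0
clock: 5.15
tool_pos: [595.5, 232.7, 189.2]
ee_rot: [0.134, 0.991, 0.0, 0.0]
contact_force: [0.4, -1.0, -0.7]
finger_gap: 30.2
grip_force: 35.0
[595.47 232.68 189.17]
[595.59 232.45 189.1 ] [393.21 240.2 ] [176.26 189.6 ]
```

View pics/c4.png

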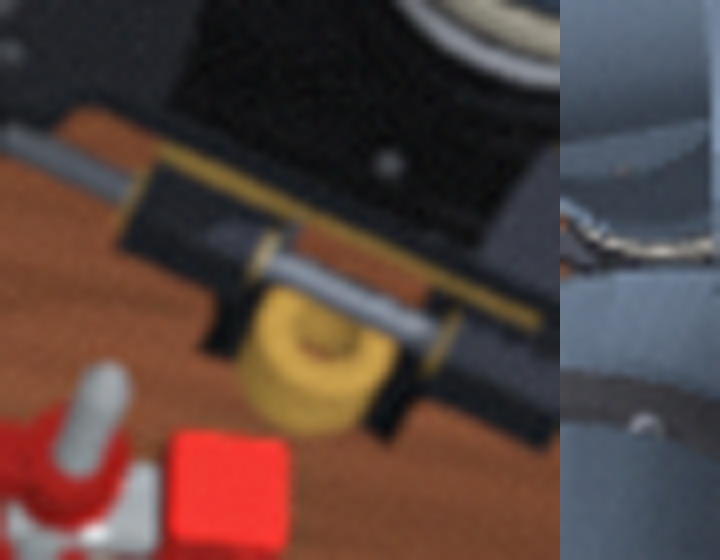

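The spacer hangs level between the fingers, top face centred near scene pixel (395,235); the pin tip is near (368,241.5).

```bash
python3 - <<'E'
from h import *
I=np.load("im4.npz")['a']
h=cv2.cvtColor(I,cv2.COLOR_RGB2HSV)
for v in range(238,258): print(v,' '.join(f"{h[v,u,1]:3d}/{h[v,u,2]:3d}" for u in range(360,375)))
m=(cv2.inRange(h,(18,110,70),(32,255,255))>0)
for v in range(226,252): 
    us=[u for u in range(380,412) if m[v,u]]; print(v,us[0] if us else '',us[-1] if us else '',end=' | ')
p=[595.5,232.5,209]
print()
print("pred spacer top ctr",proj("scene",p),"bottom ctr",proj("scene",[595.5,232.5,185]))
for x in ([0,16],[0,-16],[16,0],[-16,0]): print(proj("scene",[595.5+x[0],232.5+x[1],185]))
print("meas",plane("scene",395.2,235.3,209))
print("pin",[plane("scene",u,241.5,162) for u in(367.5,368.5)],proj("scene",[597,191.5,162]),proj("scene",[597,191.5,115]))
E
```

```text
238 155/128 154/131 157/130 155/130 156/129 150/133 157/130 158/134 160/132 155/132 154/134 155/132 156/131 153/132 153/132
239 151/128 157/125 153/127 153/127 154/129 152/129 155/128 142/131 135/132 143/134 155/132 154/134 152/134 155/132 152/134
240 157/125 155/125 149/127 158/126 152/124 131/127 100/125  71/132  53/144  71/141 114/134 153/130 156/131 151/133 153/133
241 155/127 153/128 153/127 156/126 146/124  82/124  22/125   5/141   3/156  10/154  51/141 129/127 159/125 153/128 154/129
242 156/131 154/131 151/133 157/127 124/128  40/126   9/135  15/158  15/169  11/165  20/142  98/128 152/124 152/126 156/124
243 153/135 152/134 156/132 148/131  89/126  14/129  14/146  15/158  14/168  12/164   9/143  82/130 144/126 160/124 153/125
244 152/134 155/133 159/135 132/131  61/122   2/128  14/148  13/161  14/166  16/162  16/145  86/134 145/128 154/126 150/126
245 160/134 171/137 175/140 125/126  32/118  12/127  16/145  15/157  14/161  12/155  30/138 107/134 150/131 152/131 154/131
246 179/145 193/152 176/146  98/125  13/115  16/128  13/138  17/148  15/152   6/138  60/132 137/132 157/133 
[... 1284 characters left out ...]
212/149 212/149 212/149 213/151 215/152 186/160 109/168  33/168  12/173  17/178  15/171  15/133
226 403 405 | 227 404 407 | 228 408 409 | 229 409 411 | 230 410 411 | 231 389 411 | 232 388 393 | 233 387 395 | 234 387 397 | 235 386 398 | 236 386 401 | 237 386 403 | 238 385 404 | 239 385 404 | 240 385 408 | 241 385 403 | 242 386 402 | 243 386 402 | 244 386 401 | 245 387 400 | 246 388 400 | 247 389 398 | 248 391 394 | 249   | 250   | 251   | 
pred spacer top ctr [395.79 235.52] bottom ctr [392.73 241.09]
[401.3  243.06]
[384.21 239.14]
[391.66 248.66]
[393.77 233.68]
meas [595.32 231.41 209.  ]
pin [array([596.64, 189.15, 162.  ]), array([596.15, 191.03, 162.  ])] [368.68 241.94] [364.52 251.66]
```

```bash
python3 -m jog '0.05 -0.8 0 0 0 0;0 -0.83 0 0 0 0;0 0 0 0 0 0;0 0 0 0 0 0;0 0 -0.4 0 0 0;0 0 -0.4 0 0 0;0 0 -0.2 0 0 0;0 0 -0.2 0 0 0;0 0 0 0 0 0;0 0 0 0 0 0'
python3 - <<'E'
from h import *
s=manip.read_state();print(s['contact_force'],s['wrist_torque'])
I=manip.read_camera("scene");p=manip.read_state()['tool_pos'];print(p)
cv2.imwrite("pics/c5.png",crop(I,335,210,70,70,8)[:,:,::-1])
E
```

```text
clock: 6.25
tool_pos: [597.0, 191.7, 158.9]
ee_rot: [0.134, 0.991, -0.0, -0.0]
contact_force: [-0.0, -0.1, -0.7]
finger_gap: 30.6
grip_force: 35.0
[-0.01 -0.11 -0.72] [0.   0.02 0.06]
[597.19 191.64 159.19]
```

View pics/c5.png

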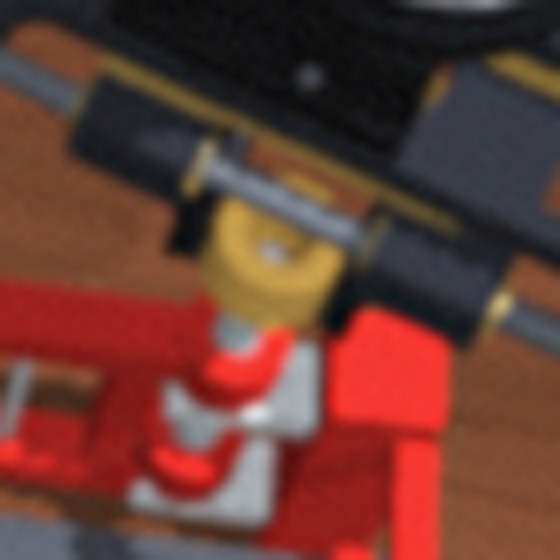

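Pin tip shows inside the bore at crop (270,248); the spacer is threaded without force.

```bash
python3 -m jog '0 0 -0.2 0 0 0;0 0 -0.2 0 0 0;0 0 -0.2 0 0 0;0 0 -0.2 0 0 0;0 0 -0.2 0 0 0;0 0 -0.2 0 0 0;0 0 -0.2 0 0 0;0 0 0 0 0 0;0 0 0 0 0 0;0 0 0 0 0 0'
python3 -c "
from h import *
s=manip.read_state();print(s['contact_force'],s['wrist_torque'],s['tool_pos'])"
```

```text
clock: 7.3
tool_pos: [597.2, 191.6, 124.3]
ee_rot: [0.134, 0.991, 0.0, 0.0]
contact_force: [-0.5, -0.4, -0.9]
finger_gap: 31.0
grip_force: 35.0
[-0.52 -0.37 -0.94] [-0.03 -0.   -0.04] [597.19 191.57 124.27]
```

```bash
python3 -m jog '0 0 -0.04 0 0 0;0 0 -0.04 0 0 0;0 0 -0.04 0 0 0;0 0 -0.04 0 0 0;0 0 -0.03 0 0 0;0 0 0 0 0 0;0 0 0 0 0 0;0 0 0 0 0 0;0 0 0 0 0 0;0 0 0 0 0 0'
```

```text
clock: 8.3
tool_pos: [597.0, 191.6, 119.4]
ee_rot: [0.134, 0.991, 0.0, 0.0]
contact_force: [-0.1, -0.5, -1.5]
finger_gap: 30.9
grip_force: 35.0
```

```bash
python3 -m jog '0 0 0 0 0 0;0 0 0 0 0 0;0 0 0 0 0 0;0 0 0 0 0 0;0 0 0 0 0 0;0 0 0.2 0 0 0;0 0 0.5 0 0 0;0 0 1 0 0 0;0 0 1 0 0 0;0 0 1 0 0 0' 56
python3 -m jog '0 -1 1 0 0 4;0 -1 0 0 0 4;0 -1 0 0 0 4;0 -1 0 0 0 4;0 -1 0 0 0 4;0 -1 0 0 0 0;0 -1 0 0 0 0;0 0 0 0 0 0;0 0 0 0 0 0;0 0 0 0 0 0'
python3 - <<'E'
from h import *
I=manip.read_camera("scene");J=manip.read_camera("top");p=manip.read_state()['tool_pos'];print(p)
cv2.imwrite("pics/c6.png",np.hstack([crop(I,220,190,60,70,6),crop(I,335,210,60,70,6)])[:,:,::-1])
E
```

```text
clock: 9.3
tool_pos: [597.1, 191.6, 213.9]
ee_rot: [0.134, 0.991, 0.0, 0.0]
contact_force: [0.0, -0.0, -0.6]
finger_gap: 55.7
grip_force: 0.0
clock: 10.3
tool_pos: [596.9, 17.3, 237.4]
ee_rot: [-0.04, 0.999, 0.0, 0.0]
contact_force: [-0.5, 0.4, -0.2]
finger_gap: 55.9
grip_force: 0.0
[596.91  17.62 237.1 ]
```

View pics/c6.png

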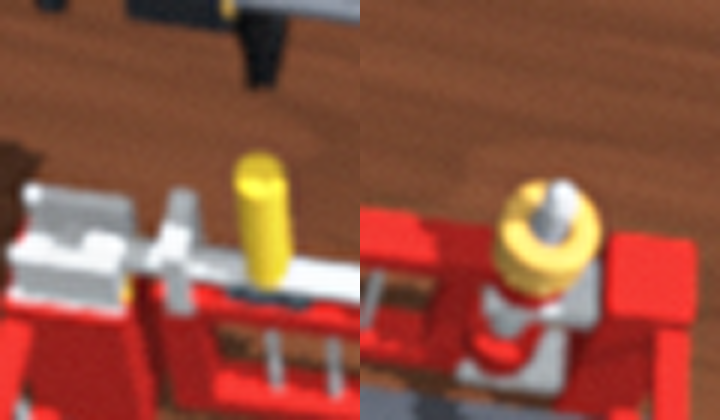

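Right: spacer sits on the eye round the pin; left: knob upright (crop top (262,170)), fingers clear above.

```bash
python3 -m jog '0.45 -0.64 0 0 0 0;0.4 -0.64 0 0 0 0;0 0 0 0 0 0;0 0 -0.6 0 0 0;0 0 -0.6 0 0 0;0 0 -0.6 0 0 0;0 0 -0.6 0 0 0;0 0 -0.6 0 0 0;0 0 0 0 0 0;0 0 0 0 0 0'
python3 - <<'E'
from h import *
I=manip.read_camera("scene");p=manip.read_state()['tool_pos'];print(p)
cv2.imwrite("pics/c7.png",crop(I,220,180,80,70,8)[:,:,::-1])
E
```

```text
clock: 11.4
tool_pos: [618.3, -15.7, 161.7]
ee_rot: [-0.04, 0.999, 0.0, -0.0]
contact_force: [-0.0, 1.0, 0.0]
finger_gap: 56.0
grip_force: 0.0
[618.78 -15.78 162.3 ]
```

View pics/c7.png

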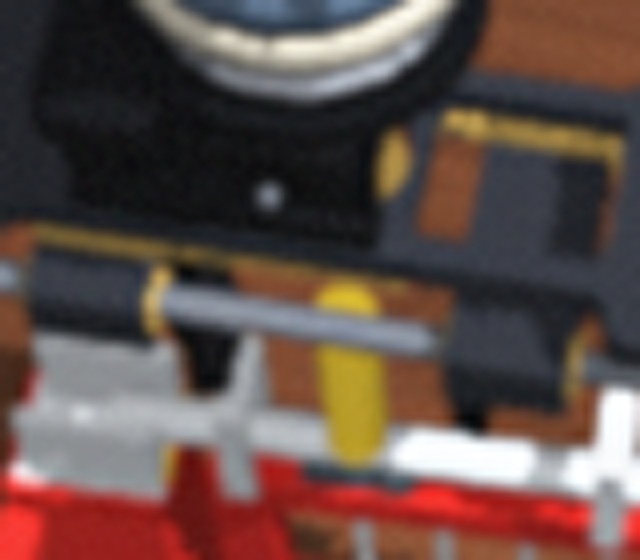

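Knob stands between the fingers, about 3 mm to the hinge side of their middle.

```bash
python3 -m jog '0 0.12 0 0 0 0;0 0 0 0 0 0;0 0 0 0 0 0;0 0 0 0 0 0;0 0 0 0 0 0;0 0 0 0 0 0;0 0 0 0 0 0;0 0 0 0 0 0;0 0 0 0 0 0;0 0 0 0 0 0' 8 58
python3 -c "
from h import *
s=manip.read_state();print(s['contact_force'],s['wrist_torque'],s['tool_pos'])"
```

```text
clock: 12.45
tool_pos: [618.3, -12.7, 161.9]
ee_rot: [-0.04, 0.999, -0.0, 0.0]
contact_force: [-0.3, -1.2, 1.3]
finger_gap: 14.7
grip_force: 59.2
[-0.33 -1.23  1.31] [-0.24  0.06 -0.02] [618.25 -12.66 161.91]
```

```bash
python3 -m jog '0 0 0.12 0 0 0;0 0 0.12 0 0 0;0 0 0.12 0 0 0;0 0 0.12 0 0 0;0 0 0 0 0 0;0 0 0 0 0 0;-0.02 0.2 0 0 0 0;-0.02 0.2 0 0 0 0;0 0 0 0 0 0;0 0 0 0 0 0'
python3 -c "
from h import *
s=manip.read_state();print(s['contact_force'],s['wrist_torque'],s['tool_pos'],s['finger_gap'])"
```

```text
clock: 13.45
tool_pos: [617.0, -1.4, 173.7]
ee_rot: [-0.04, 0.999, 0.001, -0.0]
contact_force: [-0.1, 0.7, -2.9]
finger_gap: 14.8
grip_force: 59.2
[-0.11  0.73 -2.93] [ 0.25 -0.04 -0.02] [616.96  -1.37 173.68] 14.778135714077797
```

```bash
python3 -m jog '-0.02 0.2 0 0 0 0;-0.02 0.2 0 0 0 0;-0.02 0.2 0 0 0 0;-0.02 0.2 0 0 0 0;-0.02 0.2 0 0 0 0;-0.02 0.16 0 0 0 0;0 0.04 0 0 0 0;0 0.04 0 0 0 0;0 0 0 0 0 0;0 0 0 0 0 0'
python3 -c "
from h import *
s=manip.read_state();print(s['contact_force'],s['wrist_torque'],s['tool_pos'],s['finger_gap'])"
```

```text
clock: 14.45
tool_pos: [613.9, 28.8, 173.7]
ee_rot: [-0.04, 0.999, 0.0, -0.0]
contact_force: [-1.4, -0.0, -2.5]
finger_gap: 14.7
grip_force: 59.2
[-1.39 -0.01 -2.54] [0.14 0.16 0.02] [613.87  28.82 173.72] 14.669970015704836
```

```bash
python3 -m jog '0 0.03 0 0 0 0;0 0.03 0 0 0 0;0 0.03 0 0 0 0;0 0 0 0 0 0;0 0 0 0 0 0;0 0 0 0 0 0;0 0 0 0 0 0;0 0 0 0 0 0;0 0 0 0 0 0;0 0 0 0 0 0'
python3 -c "
from h import *
s=manip.read_state();print(s['contact_force'],s['wrist_torque'],s['tool_pos'],s['finger_gap'])"
```

```text
clock: 15.45
tool_pos: [614.0, 29.4, 173.7]
ee_rot: [-0.04, 0.999, -0.001, -0.0]
contact_force: [-3.0, -4.4, -3.0]
finger_gap: 14.7
grip_force: 58.6
[-3.02 -4.44 -3.02] [-0.97  0.29  0.03] [613.97  29.36 173.72] 14.654554557930766
```

```bash
python3 -m jog '-0.227 -0.02 0 0 0 -2;-0.227 -0.012 0 0 0 -2;-0.228 -0.004 0 0 0 -2;-0.228 0.004 0 0 0 -2;-0.227 0.012 0 0 0 -2;0 0 0 0 0 0;0 0 0 0 0 0;0 0 0 0 0 0;0 0 0 0 0 0;0 0 0 0 0 0'
python3 -c "
from h import *
s=manip.read_state();print(s['contact_force'],s['wrist_torque'],s['tool_pos'],s['finger_gap'])"
```

```text
clock: 16.45
tool_pos: [588.6, 28.7, 174.8]
ee_rot: [0.047, 0.999, -0.001, 0.003]
contact_force: [1.8, -6.2, -2.9]
finger_gap: 14.5
grip_force: 58.6
[ 1.76 -6.16 -2.9 ] [-0.91 -0.35  0.13] [588.55  28.71 174.79] 14.53198545319817
```

```bash
python3 -m jog '-0.227 0.02 0 0 0 -2;-0.226 0.028 0 0 0 -2;-0.225 0.036 0 0 0 -2;-0.2235 0.0435 0 0 0 -2;-0.222 0.051 0 0 0 -2;0 0 0 0 0 0;0 0 0 0 0 0;0 0 0 0 0 0;0 0 0 0 0 0;0 0 0 0 0 0'
python3 - <<'E'
from h import *
s=manip.read_state();print(s['contact_force'],s['wrist_torque'],s['tool_pos'],s['finger_gap'],s['ee_rot'])
d=s['tool_pos'][:2]-np.array([597,191.6]);print(np.hypot(*d),5.98-np.degrees(np.arctan2(d[0],-d[1])))
I=manip.read_camera("scene");J=manip.read_camera("top")
cv2.imwrite("pics/c8.png",np.hstack([crop(I,200,170,200,130,2),crop(J,170,140,160,130,2)])[:,:,::-1])
E
```

```text
clock: 17.45
tool_pos: [560.7, 32.7, 174.8]
ee_rot: [0.133, 0.991, -0.002, 0.004]
contact_force: [2.2, -5.9, -2.3]
finger_gap: 14.7
grip_force: 58.6
[ 2.23 -5.87 -2.35] [-1.22 -0.29  0.15] [560.67  32.68 174.85] 14.66543598714514 [ 0.13  0.99 -0.    0.  ]
163.01806379258014 18.857538531351622
```

View pics/c8.png

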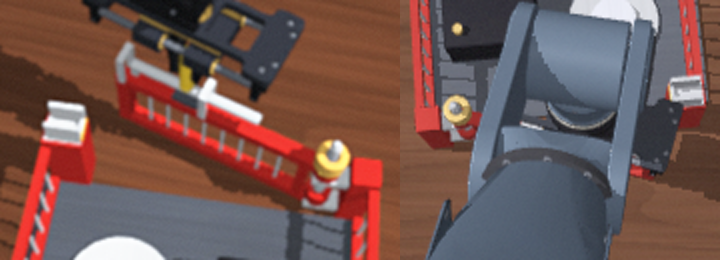

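The gate stands ajar at about 19°, bolt drawn and held, spacer still on the pin. I'll add the last degree.

```bash
python3 -m jog '-0.06 0.015 0 0 0 -0.5;-0.06 0.015 0 0 0 -0.5;0 0 0 0 0 0;0 0 0 0 0 0;0 0 0 0 0 0;0 0 0 0 0 0;0 0 0 0 0 0;0 0 0 0 0 0;0 0 0 0 0 0;0 0 0 0 0 0'
python3 - <<'E'
from h import *
s=manip.read_state();print(s['contact_force'],s['tool_pos'],s['finger_gap'],s['grip_force'])
d=s['tool_pos'][:2]-np.array([597,191.6]);a=5.98-np.degrees(np.arctan2(d[0],-d[1]));print(np.hypot(*d),a)
if abs(a-20)<1.5 and s['grip_force']>40: print(manip.job_done())
E
```

```text
clock: 18.55
tool_pos: [557.8, 33.4, 174.9]
ee_rot: [0.142, 0.99, -0.001, 0.004]
contact_force: [2.2, -6.8, -2.9]
finger_gap: 14.6
grip_force: 58.6
[ 2.18 -6.85 -2.93] [557.78  33.4  174.86] 14.6396991168574 58.591574588790536
162.99012977255472 19.902351333956094
the job is handed in; nothing more can be done
None
```

I handed the job in at 18.6 s: the spacer is seated on the hinge eye, the bolt is lifted about 13 mm and pulled fully back, and the gate is held about 20° ajar with the knob gripped at 59 N; no result was returned, and the tin and socket were not approached.

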